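# Put the flux tin away behind its like and shut that lane's gate

### The arm

A 7-joint arm with a two-finger parallel gripper is mounted at the origin on the work surface; the furniture and walls round the work are solid. World frame = base frame: x ahead of the robot, y to its left, z up, the work surface at z = 0. Lengths are in m, angles in rad, forces in N, time in s.
With the tool pointing down it reaches from about 0.425 to 0.95 m from the base axis. Payload 16.7 kg.
Tool frame: the origin (TCP) lies at the very end of the fingers, on their centre line; the grasp point (between the pads) lies 19 mm behind it; z points along the fingers, y is the line along which they close (so a half turn about z gives the same grasp; the last joint's range is limited). The gripper opens to 94 mm and grips with 3 to 60 N. Pads are 16 mm wide; open, the fingers measure 119 mm over their backs; the gripper's body (75 mm by 177 mm) begins 78 mm behind the grasp point.
Start: joints at [1.036, 0.426, 0.074, 1.606, -0.034, 1.111, -0.067], TCP at [0.254, -0.625, 0.205] pointing down, gripper open.
Joint ranges: [-2.85, 2.85], [-0.5, 2.14], [-1.23, 1.37], [0.21, 2.46], [-1.02, 4.16], [0.16, 2.05], [-2.73, 2.73]. Speed limits (rad/s): [1.89, 1.89, 2.39, 2.39, 3.01, 3.01, 3.01].

### API

Orientations are given as a rotation vector (axis times angle).
In Python, from rig import ctrl gives the robot as it stands.
- The arm moves only by the tool apply_moves, never from a script. Its argument "plan" is a list of rows, each a list of 2 entries, a list of its own where there are three numbers: the shift along the world's x, y, z in units of 0.05 m (1.0 is 0.05 m), then the turn, a rotation vector about the world's x, y, z in units of 6 degrees (1.0 is 6 degrees). In form: [[[dx, dy, dz], [rx, ry, rz]], ...]. A call has 1 to 10 rows; each row shifts and turns the commanded pose from where the row before left it; what a row does not reach is not made up. A row lasts 1/8 s, in which the tool goes at most 62.5 mm and 10.7 degrees, less where a joint would pass 70% of its speed; a pose out of reach is approached as far as the arm can. A call with a number of a shift or a turn outside -1 to 1 is refused whole. A call with a gripper value outside its range is refused whole. "hand" is the opening, from 0 (shut) to 1 (fully open), set as the call begins (left out, the last holds). The fingers move at their own pace and stop on an object; the grip force is fixed at half the most. Time passes only in rows, so rows that do not move let the fingers close. It gives the time, the measured TCP pose, the force, the opening and the grip force at its end, in the units of the state.
- ctrl.read_state(): the state, without advancing time (a new reading comes with each control period).
- ctrl.get_image(name): name is "side" or "top" or "wrist"; returns (picture, depth): 400x640x3 uint8, red, green, blue; 400x640 float32, m along the optical axis (not along the pixel's ray), 0 where there is no reading.
- ctrl.calibration(name): a dict with "fx", "fy", "cx", "cy" (pixels), "world_from_camera" (4x4, takes a point from camera to world coordinates); the wrist camera has in their place "mount" (4x4, takes a point from camera to tool coordinates, whose origin is the TCP and whose axes are the flange's). Camera axes: x right, y up, looking along -z (the intrinsics and any distortion apply to the point x, -y, -z); pixel columns grow to the right and rows downward; lengths in m; the calibration is good to about 2 mm. A picture is of the moment at which its call begins: read the wrist's pose just before it. calibration takes no time and is no camera call.
- ctrl.finish_job(): hands the job in; it is judged then, once.
Trained networks look in the newest picture that a camera, given by its name, has taken for a name from the list of things; names that differ only in an ending like _2 or _b are one class to them, and where a whole thing is asked for, a point or a joint stands for the part that bears it (a point fixed in the world has none). Each returns a list of dicts, best first, with "conf" (0 to 1); they miss things now and then, are a little off and sometimes report something else, mostly with a low value. They report only what shows in the picture. A call takes as long as a camera call. They do not tell look-alikes from the thing itself.
- ctrl.spot_in(label, camera): "point" ([x, y, z] in m, in world coordinates, good to about 4 mm: the middle of the surface that is visible of it).
- ctrl.mark_of(label, camera): "point" ([x, y, z] in m, in world coordinates, good to about 4 mm: a listed point, or the origin of a listed thing).
The state is a dict: "t": time; "joint_pos": joint angles; "dq": joint speeds; "joint_efforts": joint torques, N m; "eef_pos": TCP position; "tcp_rot": TCP orientation; "ft_force": force on the tool from outside, world axes, zero at the start; "ft_torque": the same for the moment, N m; "finger_gap": finger opening in m; "gripper_force": force on a finger pad.
Only numpy, scipy, OpenCV 4.12 (cv2) and the standard library are available. Lean on these libraries where they do the work, as an engineer would, in place of code of your own. Each camera call takes 0.05 s, during which the arm holds its last target. There are 200 camera calls.

### The job

The loose flux tin belongs in the three-lane rack, in whichever lane already holds a flux tin. Slide it along the bench, without lifting or tipping it, all the way into that lane in front of the other tin, then swing that lane's yellow gate fully shut across the mouth. Leave the other two gates open, and leave everything else where it is.

Things in the scene. Friction and masses are not known exactly. Their poses are not given: they have to be found in the camera images.
- loose_tin: The loose flux tin to put away: flat round closed tin, olive-yellow lid over a pale body, 60 mm diameter, 19 mm high, about 60 g. Stands on the bench. Origin at the centre of its underside, z up.
- racked_tin: An identical flux tin (60 mm diameter, 19 mm high) that stands at the back of one of the rack's three lanes; which lane changes. Origin at the centre of its underside.
- racked_tape: Roll of black tape, 56 mm diameter, 18 mm high, in another lane. Origin at the centre of its underside.
- racked_clear_box: Small clear plastic box, 64 x 78 x 44 mm, in the remaining lane. Origin at the centre of its underside.
- rack: Fixed blue-painted rack: three floorless lanes along its own y. Origin on the bench at its centre. In its frame: mouths at y = -0.070, entry towards +y, inner back wall at y = +0.070. Four lane walls, 10 mm thick, 26 mm high, at x = -0.120, -0.040, 0.040, 0.120: lanes near, middle, far are 70 mm wide, centred at x = -0.080, 0, 0.080. Back wall 12 mm thick, 38 mm high.
- lane_near_mouth (a point): Centre of the near lane's mouth, at bench height; its axes are the rack's (y points into the lane).
- lane_middle_mouth (a point): Centre of the middle lane's mouth, at bench height; its axes are the rack's (y points into the lane).
- lane_far_mouth (a point): Centre of the far lane's mouth, at bench height; its axes are the rack's (y points into the lane).
- gate_near (a joint): Yellow swing gate of the near lane, a 44 mm long, 7 mm thick arm (z = 4 to 22 mm) on an upright hinge at rack x = -0.040, y = -0.076, before the lane's +x wall. 0 = shut: the arm points along the rack's -x across the mouth. Grows as it opens; at 1.57 rad it points straight out (-y); limit 1.9. Stays where left.
- gate_middle (a joint): Yellow swing gate of the middle lane, a 44 mm long, 7 mm thick arm (z = 4 to 22 mm) on an upright hinge at rack x = 0.040, y = -0.076, before the lane's +x wall. 0 = shut: the arm points along the rack's -x across the mouth. Grows as it opens; at 1.57 rad it points straight out (-y); limit 1.9. Stays where left.
- gate_far (a joint): Yellow swing gate of the far lane, a 44 mm long, 7 mm thick arm (z = 4 to 22 mm) on an upright hinge at rack x = 0.120, y = -0.076, before the lane's +x wall. 0 = shut: the arm points along the rack's -x across the mouth. Grows as it opens; at 1.57 rad it points straight out (-y); limit 1.9. Stays where left.
- gate_near_post (a point): Top of the small black upright post (9 mm diameter, from z = 21 to 45 mm) on the near gate's arm, 41 mm from its hinge axis.
- gate_middle_post (a point): Top of the small black upright post (9 mm diameter, from z = 21 to 45 mm) on the middle gate's arm, 41 mm from its hinge axis.
- gate_far_post (a point): Top of the small black upright post (9 mm diameter, from z = 21 to 45 mm) on the far gate's arm, 41 mm from its hinge axis.
- outlet_block: Bystander: small white outlet block, 24 x 32 x 19 mm. Origin at the centre of the underside.
- reel: Bystander: reel of solder wire, 54 x 87 x 40 mm. Origin at the centre of the underside.
Not all that is in view belongs to the job. What is shaped like the racked_tin but pink or turquoise is not meant.

How it is judged:
By the outcome, as a careful person would: the job done as asked, in the order asked, and still so for the second after the job is handed in, with the robot touching nothing.
It also fails if it takes over 58 s, if anything falls off the work surface, if the arm or the gripper's body presses on something with over 40 N, if the wrist force passes 120 N, or if a joint passes its speed limit or range.

## Working session

There is one attempt and no reset: what is moved stays moved. The work goes in short steps, Python scripts to look and compute and a tool call to move; the robot and the scene stay as the last step left them, time stands still between calls to the robot, and variables do not carry over. Pictures are saved under pics/ and viewed, at most 12 in all, crops included, and the job is handed in when it is done.

Besides the shell and the picture viewer there is one more tool, called after "Emit:" by a JSON object that holds its "fn" and its "kwargs". apply_moves: Moves the arm, as the interface text tells. Shifts and turns lie within -1 to 1; 1 stands for 0.05 m of shift or 6 degrees of turn. Its arguments: {"type":"object","properties":{"plan":{"type":"array","items":{"type":"array"}},"hand":{"type":"number"}},"required":["plan"]}

```bash
mkdir -p pics; ls; python3 - <<'E'
from rig import ctrl
import cv2,numpy as np
s=ctrl.read_state();print({k:np.round(s[k],3) for k in('t','eef_pos','tcp_rot','finger_gap','ft_force')})
for c in('top','side'):
    p,d=ctrl.get_image(c);cv2.imwrite(f'pics/{c}0.png',p[:,:,::-1]);np.save(f'pics/{c}0.npy',d)
    k=ctrl.calibration(c);print(c,k)
    for l in('loose_tin','racked_tin','racked_tape','racked_clear_box','rack','lane_near_mouth','lane_middle_mouth','lane_far_mouth','gate_near_post','gate_middle_post','gate_far_post','outlet_block','reel'):
        print(l,[(np.round(r['point'],3).tolist(),round(r['conf'],2)) for r in ctrl.mark_of(l,c)[:4]])
E
```

```text
pics
{'t': np.float64(0.0), 'eef_pos': array([ 0.254, -0.625,  0.205]), 'tcp_rot': array([-3.082e+00, -6.020e-01,  1.000e-03]), 'finger_gap': np.float64(0.094), 'ft_force': array([ 0.303,  0.394, -0.656])}
top {'fx': 465.5232213125849, 'fy': 465.5232213125849, 'cx': 308.842781238272, 'cy': 206.62096784768434, 'world_from_camera': array([[-0.02117469,  0.98951879, -0.14284326,  0.35467699],
       [-0.99972479, -0.02239956, -0.00697217, -0.07232528],
       [-0.01009872,  0.14265632,  0.98972076,  1.11914937],
       [ 0.        ,  0.        ,  0.        ,  1.        ]])}
loose_tin [([0.497, -0.175, 0.0], 0.61)]
racked_tin [([0.535, 0.228, 0.005], 0.93), ([0.651, -0.023, 0.0], 0.87), ([0.306, 0.168, 0.002], 0.66)]
racked_tape [([0.457, 0.222, 0.002], 0.86)]
racked_clear_box [([0.619, 0.234, 0.001], 0.73)]
rack [([0.539, 0.199, 0.001], 0.73)]
lane_near_mouth []
lane_middle_mouth [([0.54, 0.131, 0.003], 0.91)]
lane_far_mouth [([0.627, 0.135, -0.001], 0.89), ([0.487, -0.342, -0.002], 0.73)]
gate_near_post [([0.507, 0.08, 0.048], 0.44)]
gate_middle_post [([0.591, 0.089, 0.047], 0.62), ([0
[... 536 characters left out ...]
_tin [([0.499, -0.168, 0.003], 0.89)]
racked_tin [([0.649, -0.026, 0.002], 0.71), ([0.536, 0.229, 0.002], 0.57), ([0.307, 0.167, 0.003], 0.5)]
racked_tape [([0.457, 0.218, 0.002], 0.64)]
racked_clear_box [([0.62, 0.236, -0.001], 0.57)]
rack [([0.54, 0.199, 0.003], 0.68)]
lane_near_mouth [([0.465, 0.121, 0.003], 0.96)]
lane_middle_mouth [([0.542, 0.129, -0.003], 0.89)]
lane_far_mouth [([0.622, 0.134, -0.002], 0.72), ([0.537, 0.23, -0.001], 0.6)]
gate_near_post [([0.508, 0.082, 0.045], 0.58)]
gate_middle_post [([0.592, 0.084, 0.042], 0.5)]
gate_far_post [([0.675, 0.091, 0.045], 0.64)]
outlet_block [([0.485, -0.341, 0.005], 0.81)]
reel [([0.616, -0.345, 0.0], 0.87), ([0.538, 0.198, 0.0], 0.25)]
```

```bash
python3 - <<'E'
import cv2,numpy as np
a=cv2.imread('pics/top0.png');b=cv2.imread('pics/side0.png')
cv2.imwrite('pics/v1.png',cv2.resize(a[60:360,100:560],(800,522)))
cv2.imwrite('pics/v2.png',b)
E
```

```text
(no output)
```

View pics/top0.png

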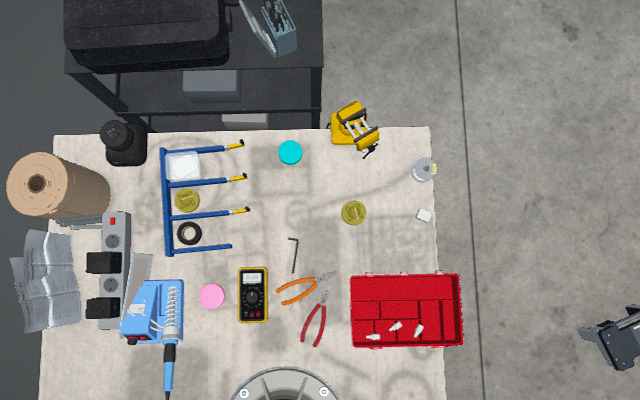

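View pics/v2.png

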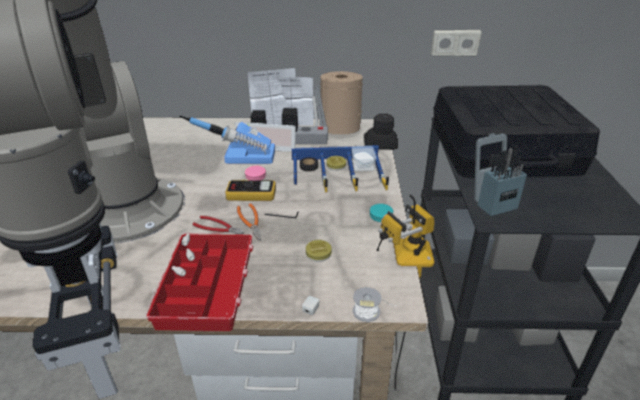

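The scene shows four tin-like things. In the top view, the loose olive tin is at (353,212), the racked olive tin at (187,200) in the middle lane, the turquoise one at (290,152) and the pink one at (212,296). My choice is to push the tin at (353,212) into the middle lane, between the tape at (189,233) and the clear box at (184,166). Next I'll measure more closely and check one crop.

```bash
cat > h.py <<'E'
from rig import ctrl
import cv2,numpy as np
def grab(c,name):
    p,d=ctrl.get_image(c);cv2.imwrite(f'pics/{name}.png',p[:,:,::-1]);return p[:,:,::-1].copy(),d
def onplane(c,uv,z):
    k=ctrl.calibration(c);T=k['world_from_camera'];uv=np.atleast_2d(uv).astype(float)
    r=np.c_[(uv[:,0]-k['cx'])/k['fx'],-(uv[:,1]-k['cy'])/k['fy'],-np.ones(len(uv))]@T[:3,:3].T
    return T[:3,3]+r*((z-T[2,3])/r[:,2])[:,None]
def seg(img,lo,hi,box):
    m=cv2.inRange(cv2.cvtColor(img,cv2.COLOR_BGR2HSV),lo,hi);o=np.zeros_like(m);x0,y0,x1,y1=box
    o[y0:y1,x0:x1]=m[y0:y1,x0:x1];v,u=np.nonzero(o);return np.c_[u,v]
E
python3 - <<'E'
from h import *
im=cv2.imread('pics/top0.png')
for n,b in(('loose',(335,195,375,230)),('racked',(172,186,202,212))):
    q=seg(im,(18,60,50),(38,255,255),b);(c,r)=cv2.minEnclosingCircle(q.astype(np.float32));print(n,len(q),c,r,onplane('top',c,.019).round(4),q.mean(0))
q=seg(im,(100,120,40),(125,255,255),(155,130,240,262));w=onplane('top',q,.026)[:,:2]
for i,b in enumerate([(180,140,222,165),(180,170,228,195),(180,205,228,225),(180,238,228,255)]):
    q=seg(im,(100,120,40),(125,255,255),b);w=onplane('top',q,.026)[:,:2];l=cv2.fitLine(w.astype(np.float32),cv2.DIST_HUBER,0,.001,.001).ravel();l*=np.sign(l[1])*np.array([1,1,np.sign(l[1]),np.sign(l[1])]) ;print('wall',len(q),l.round(4),w[:,1].min().round(4))
for i,b in enumerate([(215,138,250,158),(215,170,250,192),(215,203,252,222)]):
    q=seg(im,(19,150,120),(35,255,255),b);w=onplane('top',q,.022)[:,:2];l=cv2.fitLine(w.astype(np.float32),cv2.DIST_HUBER,0,.001,.001).ravel();print('gate',len(q),l.round(4),w[:,1].min().round(4),w[:,1].max().round(4))
c=cv2.resize(im[120:265,150:390],None,fx=3.3,fy=3.3,interpolation=cv2.INTER_CUBIC);cv2.imwrite('pics/crop1.png',c)
E
```

```text
loose 489 (353.5, 212.5) 12.589778900146484 [[ 0.4969 -0.1706  0.019 ]] [353.53783231 212.4396728 ]
racked 496 (186.5454559326172, 199.63636779785156) 12.766270637512207 [[0.537  0.2284 0.019 ]] [186.59274194 199.78427419]
wall 187 [-0.0246  0.9997  0.6586  0.1873] 0.145
wall 240 [-0.0727  0.9974  0.5778  0.1899] 0.1325
wall 226 [-0.0785  0.9969  0.4987  0.1861] 0.1298
wall 196 [-0.0801  0.9968  0.4195  0.1836] 0.1295
gate 57 [ 0.1673 -0.9859  0.6676  0.1088] 0.0922 0.1288
gate 50 [ 0.1128 -0.9936  0.5867  0.1057] 0.0851 0.1212
gate 46 [ 0.1006 -0.9949  0.5069  0.1015] 0.0852 0.1163
```

View pics/crop1.png

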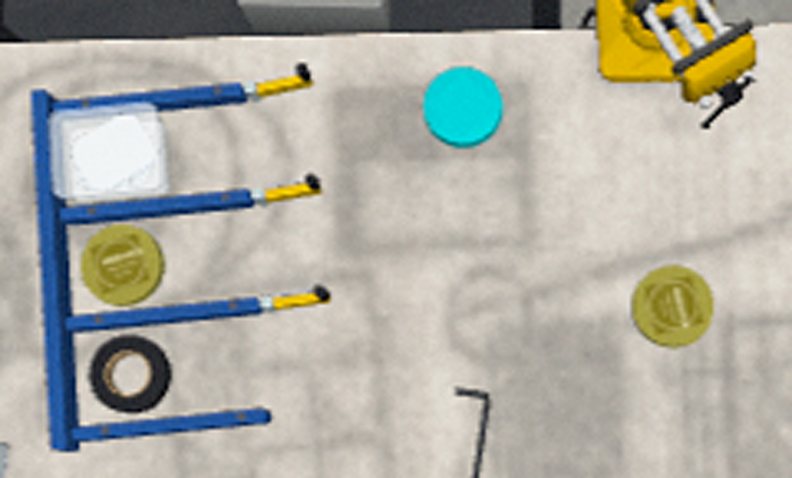

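The crop confirms it: the loose olive tin is at crop (672,306), the racked olive tin at (122,265) in the middle lane, and the turquoise look-alike at (462,107). Rack yaw is about 4.5°. I'll use the fingers 34 mm apart as a two-point pusher behind the tin.

Emit:
{"fn": "apply_moves", "kwargs": {"plan": [[[0.4, 0.67, 0], [0, 0, 1]], [[0.4, 0.67, 0], [0, 0, 1]], [[0.4, 0.67, 0], [0, 0, 1]], [[0.4, 0.67, 0], [0, 0, 1]], [[0.4, 0.67, 0], [0, 0, 1]], [[0.4, 0.67, 0], [0, 0, 1]], [[0.4, 0.67, 0], [0, 0, 1]], [[0.4, 0.67, 0], [0, 0, 1]], [[0.4, 0.67, 0], [0, 0, 1]], [[0.4, 0.67, 0], [0, 0, 1]]], "hand": 0.36}}

```text
t: 2.65
eef_pos: [0.455, -0.2881, 0.2055]
tcp_rot: [2.362, 2.071, 0.0]
ft_force: [-0.0, 0.8, -0.4]
finger_gap: 0.0338
gripper_force: 0.0
```

Emit:
{"fn": "apply_moves", "kwargs": {"plan": [[[0.4, 0.67, -0.5], [0, 0, 1]], [[0.4, 0.67, -0.5], [0, 0, 1]], [[0, 0, -0.6], [0, 0, 0]], [[0, 0, -0.6], [0, 0, 0]], [[0, 0, 0], [0, 0, 0]]]}}

```text
t: 3.28
eef_pos: [0.4931, -0.2218, 0.0939]
tcp_rot: [-2.135, -2.3, 0.001]
ft_force: [1.1, 0.7, 1.1]
finger_gap: 0.0337
gripper_force: 0.0
```

```bash
python3 - <<'E'
from h import *
from scipy.spatial.transform import Rotation as R
s=ctrl.read_state();print(s['t'],np.round(s['eef_pos'],4),R.from_rotvec(s['tcp_rot']).as_matrix().round(3),s['finger_gap'])
a,_=grab('top','t1');b,_=grab('side','s1');w,_=grab('wrist','w1')
q=seg(a,(18,60,50),(38,255,255),(335,195,375,230));print(len(q))
cv2.imwrite('pics/v3.png',np.vstack([np.hstack([a[130:330,220:420],b[180:380,220:420]]),cv2.resize(w,(400,250))]))
E
```

```text
3.275 [ 0.4931 -0.2218  0.0939] [[-0.074  0.997 -0.003]
 [ 0.997  0.074  0.002]
 [ 0.002 -0.003 -1.   ]] 0.03374549745076784
487
```

View pics/v3.png

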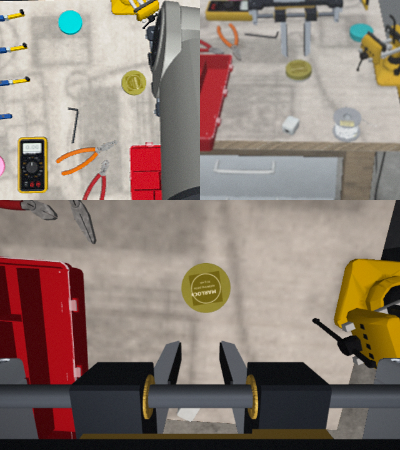

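The wrist view has the tin straight ahead, centred between the fingers (at about (206,288) in the composite), with nothing else in the path. Next I'll descend and push.

Emit:
{"fn": "apply_moves", "kwargs": {"plan": [[[0, 0, -0.6], [0, 0, 0]], [[0, 0, -0.6], [0, 0, 0]], [[0, 0, -0.35], [0, 0, 0]], [[0, 0, -0.15], [0, 0, 0]], [[0, 0, 0], [0, 0, 0]]]}}

```text
t: 4.05
eef_pos: [0.4943, -0.2234, 0.0109]
tcp_rot: [2.14, 2.299, 0.0]
ft_force: [0.7, -0.2, -0.1]
finger_gap: 0.0341
gripper_force: 0.0
```

Emit:
{"fn": "apply_moves", "kwargs": {"plan": [[[0.1, 0.15, 0], [0, 0, 0]], [[0.1, 0.2, -0.05], [0, 0, 0]], [[0.07, 0.3, 0], [0, 0, 0]], [[0.07, 0.3, 0], [0, 0, 0]], [[0.07, 0.3, 0], [0, 0, 0]], [[0.07, 0.3, 0], [0, 0, 0]], [[0.07, 0.3, 0], [0, 0, 0]], [[0.07, 0.2, 0], [0, 0, 0]], [[0.05, 0.1, 0], [0, 0, 0]], [[0, 0, 0], [0, 0, 0]]]}}

```text
t: 5.3
eef_pos: [0.5276, -0.1157, 0.0079]
tcp_rot: [-2.14, -2.3, -0.0]
ft_force: [0.1, -0.1, -0.3]
finger_gap: 0.0338
gripper_force: 0.0
```

```bash
cat > m.py <<'E'
from h import *
import sys
s=ctrl.read_state();e=s['eef_pos'];print(s['t'],e.round(4) if hasattr(e,'round') else np.round(e,4),np.round(s['ft_force'],1))
n=sys.argv[1]
for c in('side','wrist','top'):
    a,d=grab(c,n+c)
    if c=='wrist':continue
    m=cv2.inRange(cv2.cvtColor(a,cv2.COLOR_BGR2HSV),(18,60,50),(38,255,255))
    k,l,st,ce=cv2.connectedComponentsWithStats(m)
    for i in range(1,k):
        if st[i,4]>100:print(c,st[i].tolist(),onplane(c,ce[i],.019).round(4)[0,:2])
    print([(np.round(r['point'],3).tolist(),round(r['conf'],2)) for r in ctrl.mark_of('loose_tin',c)[:4]])
E
python3 m.py a
```

```text
5.3 [ 0.5276 -0.1157  0.0079] [ 0.1 -0.1 -0.3]
side [225, 181, 51, 20, 553] [0.3108 0.0407]
side [380, 204, 55, 74, 1914] [ 0.7058 -0.1433]
side [325, 217, 15, 18, 250] [ 0.525  -0.0911]
[([0.523, -0.081, 0.001], 0.51)]
top [330, 101, 33, 35, 566] [ 0.7326 -0.1532]
top [174, 188, 26, 25, 503] [0.5363 0.2284]
top [237, 267, 31, 57, 492] [0.3107 0.0692]
[]
```

Emit:
{"fn": "apply_moves", "kwargs": {"plan": [[[0.06, 0.2, 0], [0, 0, 0]], [[0.06, 0.3, 0], [0, 0, 0]], [[0.06, 0.3, 0], [0, 0, 0]], [[0.06, 0.3, 0], [0, 0, 0]], [[0.06, 0.3, 0], [0, 0, 0]], [[0.06, 0.3, 0], [0, 0, 0]], [[0.06, 0.3, 0], [0, 0, 0]], [[0.06, 0.25, 0], [0, 0, 0]], [[0.02, 0.1, 0], [0, 0, 0]], [[0, 0, 0], [0, 0, 0]]]}}

```text
t: 6.8
eef_pos: [0.5525, 0.0018, 0.0079]
tcp_rot: [-2.14, -2.3, 0.0]
ft_force: [-0.2, -0.2, 0.0]
finger_gap: 0.0337
gripper_force: 0.0
```

```bash
python3 m.py b
```

```text
6.8 [0.5525 0.0018 0.0079] [-0.2 -0.2  0. ]
side [225, 181, 51, 20, 556] [0.3107 0.0409]
side [336, 191, 13, 16, 188] [0.5501 0.0256]
side [381, 204, 54, 74, 1916] [ 0.7059 -0.143 ]
[([0.551, 0.036, -0.0], 0.54)]
top [330, 101, 49, 50, 1068] [ 0.7054 -0.1669]
top [174, 188, 26, 25, 504] [0.5364 0.2284]
top [237, 267, 16, 57, 221] [0.3066 0.0997]
[]
```

View pics/bwrist.png

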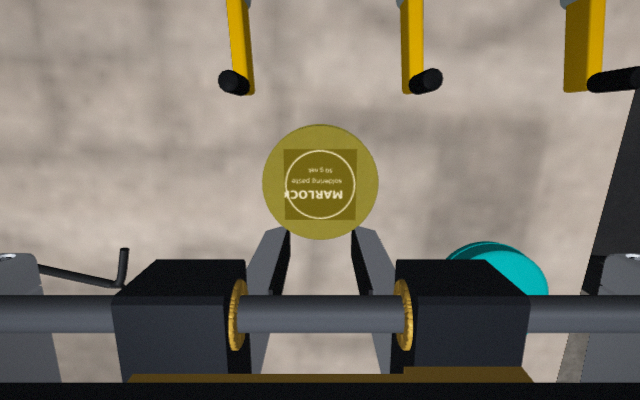

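The tin sits snug between the fingers at (320,182). The middle lane's entry is between the gate arms, whose inner edges are at (254,88) and (403,88).

```bash
cat >> h.py <<'E'
def wplane(uv,z,s):
    from scipy.spatial.transform import Rotation as R
    k=ctrl.calibration('wrist');W=np.eye(4);W[:3,:3]=R.from_rotvec(s['tcp_rot']).as_matrix();W[:3,3]=s['eef_pos'];T=W@k['mount'];uv=np.atleast_2d(uv).astype(float)
    r=np.c_[(uv[:,0]-k['cx'])/k['fx'],-(uv[:,1]-k['cy'])/k['fy'],-np.ones(len(uv))]@T[:3,:3].T
    return T[:3,3]+r*((z-T[2,3])/r[:,2])[:,None]
E
python3 - <<'E'
from h import *
s=ctrl.read_state();k=ctrl.calibration('wrist');print({a:b for a,b in k.items()})
im=cv2.imread('pics/bwrist.png')
q=seg(im,(18,60,50),(38,255,255),(255,110,390,245));c,r=cv2.minEnclosingCircle(q.astype(np.float32));t=wplane(c,.019,s)[0];print('tin',c,r,t.round(4))
P=wplane([[232,93],[254,93],[403,93],[421,93],[567,88],[589,88],[248,5],[424,5],[402,5],[228,5],[294.,182],[346,182]],.022,s);print(P.round(4)[:,:2])
a=np.array([-.078,.997]);o=np.array([.5383,.188]);n=np.array([.997,.078])
for x in list(P[:,:2])+[t[:2],s['eef_pos'][:2]]:print(round(float((np.array(x)-o)@n),4),round(float((np.array(x)-o)@a),4))
E
```

```text
{'fx': 341.27538170755065, 'fy': 341.27538170755065, 'cx': 320.2315848344516, 'cy': 199.31603093246082, 'mount': array([[-1.39558342e-03,  9.73171298e-01,  2.30077548e-01,
         6.77379683e-02],
       [ 9.99999015e-01,  1.39197948e-03,  1.77972888e-04,
        -3.19524384e-04],
       [-1.47065118e-04,  2.30077570e-01, -9.73172282e-01,
        -1.79817918e-01],
       [ 0.00000000e+00,  0.00000000e+00,  0.00000000e+00,
         1.00000000e+00]])}
tin (319.8746643066406, 181.7303924560547) 58.46259307861328 [0.5493 0.0379 0.019 ]
[[0.5056 0.0774]
 [0.5158 0.0781]
 [0.5849 0.0829]
 [0.5932 0.0835]
 [0.6604 0.0904]
 [0.6706 0.0911]
 [0.5122 0.115 ]
 [0.5895 0.1203]
 [0.5798 0.1197]
 [0.5035 0.1144]
 [0.5365 0.0374]
 [0.5621 0.0392]]
-0.0412 -0.1077
-0.031 -0.1078
0.0382 -0.1084
0.0466 -0.1085
0.1141 -0.1069
0.1243 -0.1069
-0.0317 -0.0708
0.0457 -0.0714
0.0361 -0.0714
-0.0405 -0.0707
-0.0135 -0.15
0.0121 -0.1502
-0.0008 -0.1505
-0.0005 -0.1874
```

Emit:
{"fn": "apply_moves", "kwargs": {"plan": [[[0.01, 0.15, 0], [0, 0, 0]], [[0.01, 0.2, 0], [0, 0, 0]], [[0.005, 0.2, 0], [0, 0, 0]], [[-0.015, 0.2, 0], [0, 0, 0]], [[-0.015, 0.2, 0], [0, 0, 0]], [[-0.015, 0.15, 0], [0, 0, 0]], [[0, 0.05, 0], [0, 0, 0]], [[0, 0, 0], [0, 0, 0]]]}}

```text
t: 8.05
eef_pos: [0.5515, 0.0592, 0.008]
tcp_rot: [-2.14, -2.3, 0.0]
ft_force: [0.3, -0.6, 0.5]
finger_gap: 0.0334
gripper_force: 0.0
```

```bash
python3 m.py c; python3 - <<'E'
from h import *
s=ctrl.read_state()
im=cv2.imread('pics/cwrist.png')
q=seg(im,(20,60,50),(38,180,180),(255,110,390,245));c,r=cv2.minEnclosingCircle(q.astype(np.float32));t=wplane(c,.019,s)[0];print('tin',c,r,t.round(4))
E
```

```text
8.05 [0.5515 0.0592 0.008 ] [ 0.3 -0.6  0.5]
side [327, 155, 31, 6, 119] [0.5487 0.2481]
side [225, 181, 51, 20, 551] [0.311  0.0407]
side [336, 180, 12, 15, 165] [0.5493 0.0823]
side [381, 204, 54, 74, 1915] [ 0.7058 -0.1432]
[([0.542, 0.132, -0.002], 0.64), ([0.549, 0.095, 0.001], 0.54)]
top [330, 101, 49, 50, 1068] [ 0.7054 -0.1668]
top [174, 188, 26, 25, 503] [0.5363 0.2284]
[]
tin (330.5, 173.5) 73.32472229003906 [0.5534 0.1001 0.019 ]
```

View pics/cwrist.png

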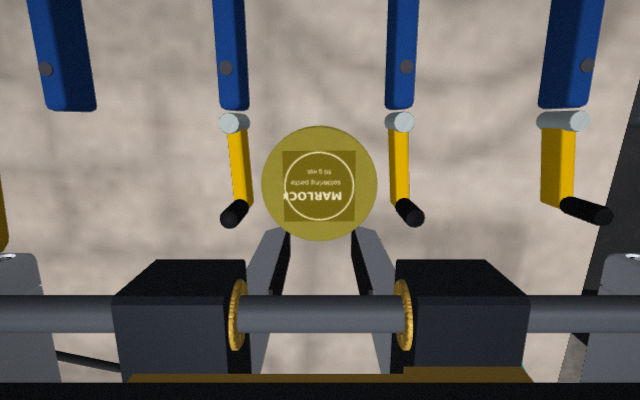

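The tin at (320,183) is centred between the gates (inner edges 250 and 391) and nearly centred on the lane, whose wall edges are 249 and 386. I'll push on along the lane.

Emit:
{"fn": "apply_moves", "kwargs": {"plan": [[[-0.02, 0.15, 0], [0, 0, 0]], [[-0.02, 0.2, 0], [0, 0, 0]], [[-0.02, 0.2, 0], [0, 0, 0]], [[-0.02, 0.2, 0], [0, 0, 0]], [[-0.015, 0.2, 0], [0, 0, 0]], [[-0.015, 0.15, 0], [0, 0, 0]], [[0, 0.05, 0], [0, 0, 0]], [[0, 0, 0], [0, 0, 0]]]}}

```text
t: 9.3
eef_pos: [0.546, 0.1167, 0.0079]
tcp_rot: [-2.14, -2.3, 0.0]
ft_force: [0.4, -0.5, 0.1]
finger_gap: 0.0339
gripper_force: 0.0
```

```bash
python3 m.py d; python3 - <<'E'
from h import *
s=ctrl.read_state()
im=cv2.imread('pics/dwrist.png')
for b in((250,110,390,245),(240,0,400,108)):
    q=seg(im,(20,60,50),(38,190,190),b);print(q.min(0),q.max(0),len(q),wplane([[q[:,0].mean(),q[:,1].min()],[q[:,0].mean(),q[:,1].max()]],.019,s).round(4))
print('wall end',wplane([[231,0]],.026,s))
E
```

```text
9.3 [0.546  0.1167 0.0079] [ 0.4 -0.5  0.1]
side [334, 156, 12, 27, 290] [0.5435 0.1747]
side [225, 181, 51, 20, 553] [0.311  0.0408]
side [381, 204, 54, 74, 1908] [ 0.7059 -0.1432]
[([0.543, 0.151, 0.003], 0.65)]
top [330, 101, 49, 50, 1068] [ 0.7055 -0.1669]
[]
[250 125] [389 243] 6681 [[0.5403 0.1808 0.019 ]
 [0.5444 0.1205 0.019 ]]
[253   0] [383  86] 5621 [[0.536  0.2352 0.019 ]
 [0.5385 0.1987 0.019 ]]
wall end [[0.49933674 0.23047316 0.026     ]]
```

View pics/dwrist.png

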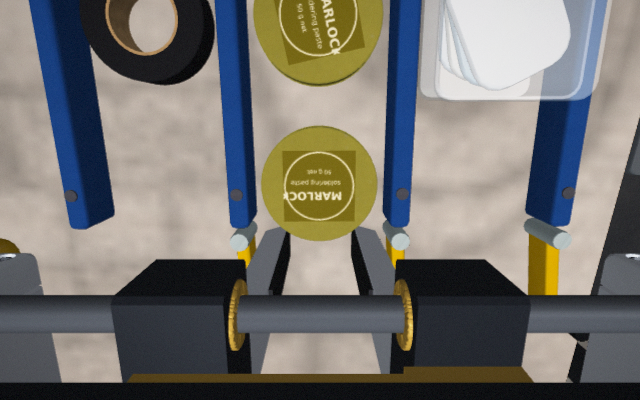

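The loose tin (320,183) is inside the lane, about 18 mm from the racked tin (318,25). I'll push about 17 mm more and then look.

Emit:
{"fn": "apply_moves", "kwargs": {"plan": [[[-0.01, 0.12, 0], [0, 0, 0]], [[-0.01, 0.12, 0], [0, 0, 0]], [[-0.005, 0.06, 0], [0, 0, 0]], [[0, 0.04, 0], [0, 0, 0]], [[0, 0, 0], [0, 0, 0]]]}}

```text
t: 10.18
eef_pos: [0.5447, 0.1338, 0.008]
tcp_rot: [-2.14, -2.3, -0.0]
ft_force: [0.2, -0.6, -0.5]
finger_gap: 0.034
gripper_force: 0.0
```

```bash
python3 m.py e | head -1; python3 - <<'E'
from h import *
s=ctrl.read_state()
im=cv2.imread('pics/ewrist.png')
col=cv2.cvtColor(im,cv2.COLOR_BGR2HSV)[90:260,318]
print([(i+90,*c) for i,c in enumerate(col.tolist()) if i<60 and i%2==0])
g=seg(im,(100,120,30),(125,255,255),(200,120,270,330));print('wall end row',g.max(0));print(wplane([[240,g[:,1].max()],[319,125],[319,241]],.026,s).round(4),wplane([[319,125],[319,241]],.019,s).round(4))
E
```

```text
10.175 [0.5447 0.1338 0.008 ] [ 0.2 -0.6 -0.5]
[(90, 25, 206, 130), (92, 25, 205, 133), (94, 24, 77, 222), (96, 26, 185, 142), (98, 27, 167, 162), (100, 26, 169, 163), (102, 26, 162, 164), (104, 26, 166, 160), (106, 27, 162, 162), (108, 26, 161, 163), (110, 26, 165, 165), (112, 26, 167, 165), (114, 26, 166, 164), (116, 26, 164, 165), (118, 27, 166, 166), (120, 27, 166, 157), (122, 24, 70, 189), (124, 16, 30, 214), (126, 24, 56, 190), (128, 27, 161, 133), (130, 27, 168, 165), (132, 27, 166, 163), (134, 26, 169, 163), (136, 27, 165, 161), (138, 26, 165, 164), (140, 27, 161, 163), (142, 26, 158, 165), (144, 26, 159, 165), (146, 26, 167, 162), (148, 27, 163, 164)]
wall end row [257 260]
[[0.5038 0.1284 0.026 ]
 [0.5393 0.1981 0.026 ]
 [0.5432 0.1414 0.026 ]] [[0.5393 0.198  0.019 ]
 [0.5434 0.1388 0.019 ]]
```

View pics/ewrist.png

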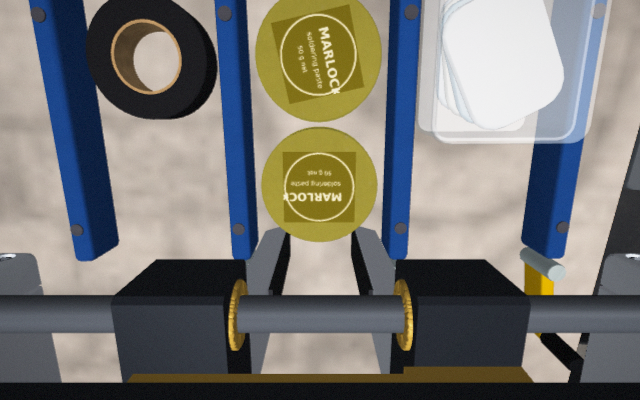

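Now about a 2 mm gap is left between the tins: the loose one is at (320,184), its near edge about 10 mm inside the mouth. I'll back off, lift, and locate the gate post.

Emit:
{"fn": "apply_moves", "kwargs": {"plan": [[[0.02, -0.2, 0], [0, 0, 0]], [[0.02, -0.2, 0], [0, 0, 0]], [[0, 0, 0.7], [0, 0, 0]], [[0.4, -0.5, 0.7], [0, 0, 0]], [[0.4, -0.5, 0.4], [0, 0, 0]], [[0, 0, 0], [0, 0, 0]]], "hand": 0.36}}

```text
t: 11.18
eef_pos: [0.5888, 0.0605, 0.0995]
tcp_rot: [2.144, 2.293, 0.003]
ft_force: [0.3, -0.2, -0.2]
finger_gap: 0.0337
gripper_force: 0.0
```

```bash
python3 m.py f; python3 - <<'E'
from h import *
s=ctrl.read_state()
for c in('side','wrist','top'):
  for l in('gate_near_post','gate_middle_post','gate_far_post','lane_middle_mouth','racked_tin'):
    print(c,l,[(np.round(r['point'],3).tolist(),round(r['conf'],2)) for r in ctrl.mark_of(l,c)[:4]])
s0=dict(eef_pos=[0.5515,0.0592,0.008],tcp_rot=[-2.14,-2.3,0]);s1=dict(eef_pos=[.5525,.0018,.0079],tcp_rot=[-2.14,-2.3,0])
print(wplane([[415,217],[231,215]],.045,s0),wplane([[431,78],[235,82]],.045,s1))
E
```

```text
11.175 [0.5888 0.0605 0.0995] [ 0.3 -0.2 -0.2]
side [341, 120, 35, 5, 116] [0.6064 0.4975]
side [327, 156, 21, 24, 407] [0.5367 0.1839]
side [225, 181, 51, 20, 557] [0.3107 0.0408]
side [381, 204, 54, 74, 1916] [ 0.7059 -0.1433]
[([0.543, 0.166, 0.001], 0.6)]
top [330, 101, 49, 50, 1068] [ 0.7055 -0.1668]
top [174, 188, 23, 25, 450] [0.5358 0.2312]
[]
side gate_near_post [([0.592, 0.086, 0.044], 0.63), ([0.507, 0.078, 0.046], 0.43)]
side gate_middle_post [([0.595, 0.085, 0.044], 0.63)]
side gate_far_post [([0.676, 0.095, 0.045], 0.6)]
side lane_middle_mouth [([0.542, 0.128, -0.001], 0.85), ([0.539, 0.197, 0.002], 0.41)]
side racked_tin [([0.535, 0.229, 0.001], 0.57), ([0.304, 0.168, 0.002], 0.49)]
wrist gate_near_post [([0.51, 0.077, 0.039], 0.58)]
wrist gate_middle_post [([0.59, 0.083, 0.05], 0.65), ([0.506, 0.078, 0.04], 0.61)]
wrist gate_far_post [([0.675, 0.096, 0.04], 0.67)]
wrist lane_middle_mouth [([0.672, 0.093, 0.042], 0.48)]
wrist racked_tin []
top gate_near_post []
top gate_middle_post []
top gate_far_post [([0.613, -0.347, -0.002], 0.53)]
top lane_middle_mouth []
top racked_tin [([0.534, 0.226, 0.003], 0.73), ([0.308, 0.169, 0.004], 0.7)]
[[0.59042593 0.08807963 0.045     ]
 [0.51051096 0.08333481 0.045     ]] [[0.59002251 0.08807658 0.045     ]
 [0.5125406  0.08108189 0.045     ]]
```

View pics/fwrist.png

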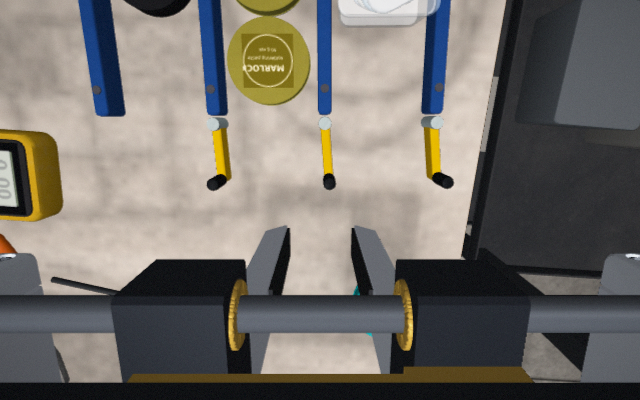

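The middle gate's post is at (329,183) in this view, about (0.590, 0.088) in the world. I'll straddle it from above with the finger tips at 30 mm, clear of the walls and the arm.

Emit:
{"fn": "apply_moves", "kwargs": {"plan": [[[0.03, 0.27, 0], [0, 0, 0]], [[0, 0.27, -0.3], [0, 0, 0]], [[0, 0, -0.6], [0, 0, 0]], [[0, 0, -0.4], [0, 0, 0]], [[0, 0, -0.1], [0, 0, 0]], [[0, 0, 0], [0, 0, 0]]]}}

```text
t: 12.92
eef_pos: [0.5883, 0.0908, 0.0279]
tcp_rot: [-2.14, -2.299, 0.0]
ft_force: [-0.0, -0.6, -0.7]
finger_gap: 0.034
gripper_force: 0.0
```

Emit:
{"fn": "apply_moves", "kwargs": {"plan": [[[0, 0, 0], [0, 0, 0]], [[0, 0, 0], [0, 0, 0]], [[0, 0, 0], [0, 0, 0]]], "hand": 0.13}}

```text
t: 13.3
eef_pos: [0.5886, 0.0906, 0.0285]
tcp_rot: [2.14, 2.299, 0.001]
ft_force: [1.3, -0.3, 0.6]
finger_gap: 0.0126
gripper_force: 0.3
```

```bash
python3 m.py g |head -1; python3 - <<'E'
import cv2,numpy as np
b=cv2.imread('pics/gside.png')[130:230,270:430];w=cv2.imread('pics/gwrist.png')
cv2.imwrite('pics/v9.png',np.vstack([cv2.resize(b,(480,300)),cv2.resize(w,(480,300))]))
E
```

```text
13.3 [0.5886 0.0906 0.0285] [ 1.3 -0.3  0.6]
```

View pics/v9.png

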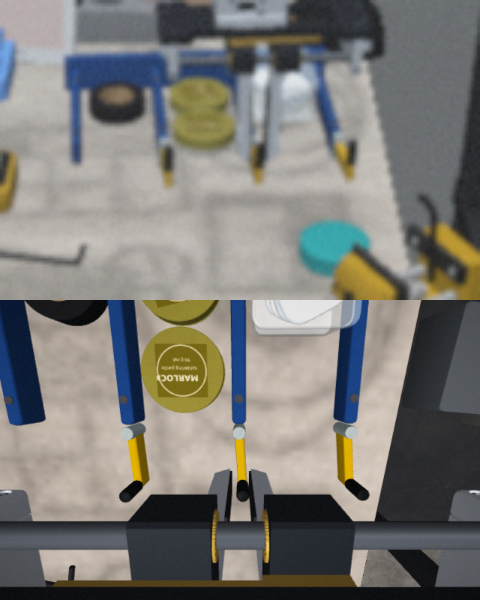

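The post (243,493 in the lower pane) is caged between the fingers. Next I'll compute the arc.

```bash
python3 - <<'E'
import numpy as np
H=np.array([.5855,.1275]);p=np.array([.5886,.0906])
for k in range(1,17):
    a=np.radians(-85-6*k);q=H+.039*np.array([np.cos(a),np.sin(a)]);print(k,((q-p)/.05).round(2),q.round(4));p=q
E
```

```text
1 [-0.08 -0.04] [0.5848 0.0885]
2 [-0.08  0.01] [0.5807 0.0888]
3 [-0.08  0.01] [0.5767 0.0895]
4 [-0.08  0.02] [0.5728 0.0906]
5 [-0.08  0.03] [0.569  0.0922]
6 [-0.07  0.04] [0.5654 0.0941]
7 [-0.07  0.05] [0.562  0.0964]
8 [-0.06  0.05] [0.5589 0.099 ]
9 [-0.06  0.06] [0.5561 0.1019]
10 [-0.05  0.06] [0.5536 0.1051]
11 [-0.04  0.07] [0.5514 0.1086]
12 [-0.04  0.07] [0.5496 0.1123]
13 [-0.03  0.08] [0.5482 0.1161]
14 [-0.02  0.08] [0.5472 0.1201]
15 [-0.01  0.08] [0.5466 0.1241]
16 [-0.    0.08] [0.5465 0.1282]
```

Emit:
{"fn": "apply_moves", "kwargs": {"plan": [[[-0.08, -0.04, 0], [0, 0, -1]], [[-0.08, 0.01, 0], [0, 0, -1]], [[-0.08, 0.01, 0], [0, 0, -1]], [[-0.08, 0.02, 0], [0, 0, -1]], [[-0.08, 0.03, 0], [0, 0, -1]], [[-0.07, 0.04, 0], [0, 0, -1]], [[-0.07, 0.05, 0], [0, 0, -1]], [[-0.06, 0.05, 0], [0, 0, -1]], [[0, 0, 0], [0, 0, 0]]]}}

```text
t: 14.68
eef_pos: [0.558, 0.0994, 0.028]
tcp_rot: [2.89, 1.232, -0.0]
ft_force: [-0.5, 0.6, -0.7]
finger_gap: 0.0124
gripper_force: 0.0
```

```bash
python3 m.py h |head -1; python3 - <<'E'
from h import *
for c in('side','wrist'):
  print(c,[(np.round(r['point'],3).tolist(),round(r['conf'],2)) for r in ctrl.mark_of('gate_middle_post',c)[:4]])
E
```

```text
14.675 [0.558  0.0994 0.028 ] [-0.5  0.6 -0.7]
side [([0.557, 0.094, 0.044], 0.43), ([0.535, 0.196, -0.001], 0.26)]
wrist [([0.555, 0.093, 0.051], 0.58)]
```

Emit:
{"fn": "apply_moves", "kwargs": {"plan": [[[-0.06, 0.06, 0], [0, 0, -1]], [[-0.05, 0.06, 0], [0, 0, -1]], [[-0.04, 0.07, 0], [0, 0, -1]], [[-0.04, 0.07, 0], [0, 0, -1]], [[-0.03, 0.08, 0], [0, 0, -1]], [[-0.02, 0.08, 0], [0, 0, -1]], [[-0.01, 0.08, 0], [0, 0, -1]], [[0, 0, 0], [0, 0, 0]]]}}

```text
t: 16.02
eef_pos: [0.5457, 0.1244, 0.0279]
tcp_rot: [3.139, 0.115, 0.0]
ft_force: [0.0, 0.7, 0.1]
finger_gap: 0.0124
gripper_force: 0.0
```

Emit:
{"fn": "apply_moves", "kwargs": {"plan": [[[0, 0.04, 0], [0, 0, 0]], [[0, 0.03, 0], [0, 0, 0]], [[0, 0, 0], [0, 0, 0]]]}}

```text
t: 16.4
eef_pos: [0.5456, 0.1255, 0.0278]
tcp_rot: [3.138, 0.113, -0.001]
ft_force: [-1.0, -9.7, 2.8]
finger_gap: 0.0124
gripper_force: 4.6
```

Contact of about 10 N at the expected shut position. I'll release, lift away and look.

Emit:
{"fn": "apply_moves", "kwargs": {"plan": [[[0, 0, 0], [0, 0, 0]], [[0, 0, 0], [0, 0, 0]], [[0, 0, 0], [0, 0, 0]]], "hand": 0.36}}

```text
t: 16.77
eef_pos: [0.5457, 0.1279, 0.028]
tcp_rot: [-3.139, -0.114, -0.0]
ft_force: [0.0, -0.1, 0.6]
finger_gap: 0.0337
gripper_force: 0.0
```

Emit:
{"fn": "apply_moves", "kwargs": {"plan": [[[0, 0, 0.5], [0, 0, 0]], [[0, 0, 0.8], [0, 0, 0]], [[0, 0, 0.8], [0, 0, 0]], [[-0.5, -0.8, 0.8], [0, 0, 0]], [[-0.5, -1, 0.5], [0, 0, 0]], [[-0.5, -1, 0], [0, 0, 0]], [[0, -1, 0], [0, 0, 0]], [[0, -1, 0], [0, 0, 0]], [[0, -1, 0], [0, 0, 0]], [[0, 0, 0], [0, 0, 0]]]}}

```text
t: 18.02
eef_pos: [0.4702, -0.1658, 0.1981]
tcp_rot: [3.139, 0.105, 0.0]
ft_force: [0.6, 0.8, -0.2]
finger_gap: 0.0338
gripper_force: 0.0
```

```bash
python3 m.py i; python3 - <<'E'
from h import *
a=cv2.imread('pics/itop.png');b=cv2.imread('pics/iside.png')
q=seg(a,(19,150,120),(35,255,255),(205,160,250,225))
k,l=cv2.connectedComponents(cv2.inRange(cv2.cvtColor(a,cv2.COLOR_BGR2HSV),(19,150,120),(35,255,255)))
for i in range(1,k):
    v,u=np.nonzero(l==i)
    if 12<len(u)<150 and 205<u.mean()<255:
        w=onplane('top',np.c_[u,v],.022)[:,:2];print(len(u),w.mean(0),cv2.fitLine(w.astype(np.float32),cv2.DIST_HUBER,0,.001,.001).ravel().round(3))
cv2.imwrite('pics/v10.png',np.vstack([cv2.resize(a[125:265,150:310],(640,300*2)[:1]+(300,)),cv2.resize(b[130:230,260:440],(640,300))]))
E
```

```text
18.025 [ 0.4702 -0.1658  0.1981] [ 0.6  0.8 -0.2]
side [327, 156, 26, 28, 488] [0.5411 0.1718]
side [225, 181, 51, 20, 554] [0.3103 0.0406]
side [381, 204, 54, 74, 1911] [ 0.7058 -0.1431]
[([0.54, 0.171, 0.002], 0.53)]
top [330, 101, 33, 44, 684] [ 0.7227 -0.1503]
top [174, 185, 51, 28, 997] [0.5386 0.1979]
top [237, 267, 31, 57, 496] [0.311  0.0694]
[([0.54, 0.166, 0.003], 0.97)]
57 [0.66714434 0.11252686] [ 0.167 -0.986  0.668  0.109]
41 [0.56504523 0.12534215] [0.989 0.15  0.567 0.126]
46 [0.50687218 0.10147068] [ 0.101 -0.995  0.507  0.101]
```

View pics/v10.png

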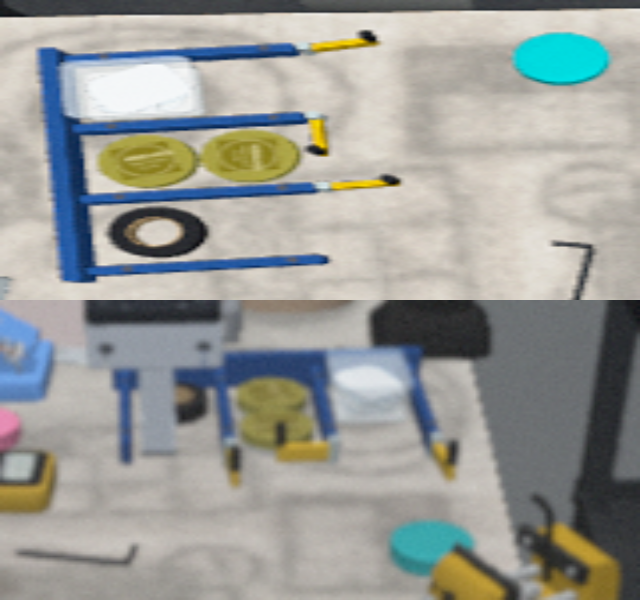

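```bash
python3 - <<'E'
from h import *
for c in('top','side'):
  a=cv2.imread(f'pics/i{c}.png')
  bx=(222,188,236,202) if c=='top' else (332,166,345,182)
  sub=cv2.cvtColor(a,cv2.COLOR_BGR2GRAY)
  v,u=np.nonzero(sub[bx[1]:bx[3],bx[0]:bx[2]]<60);q=np.c_[u+bx[0],v+bx[1]]
  print(c,len(q),q.min(0),q.max(0),onplane(c,q.mean(0),.033))
  ctrl.get_image(c)
  for l in('gate_middle_post','lane_middle_mouth'):print([(np.round(r['point'],3).tolist(),round(r['conf'],2)) for r in ctrl.mark_of(l,c)[:3]])
E
```

```text
top 12 [227 193] [231 196] [[0.54375986 0.12472466 0.033     ]]
[([0.548, 0.124, 0.047], 0.67)]
[([0.54, 0.13, 0.0], 0.83)]
side 11 [338 172] [339 177] [[0.54142127 0.12323438 0.033     ]]
[([0.542, 0.124, 0.042], 0.61)]
[([0.545, 0.126, -0.0], 0.69)]
```

The post is at (0.543, 0.124), exactly where a shut gate puts it. The tin is in place, and the other two gates are still open. I'll hand it in.

```bash
python3 -c "
from rig import ctrl
print(ctrl.finish_job())"
```

```text
the job is handed in; nothing more can be done
None
```

I slid the loose flux tin into the middle lane, about 2 mm in front of the racked tin, and swung that lane's yellow gate shut; the other two gates are still open, and I handed the job in at about 18 s on the robot's clock.

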